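# Set the shoe of a bench carton creaser to a gauge blade

## Robot

A 7-joint arm with a two-finger parallel gripper is mounted at the origin on the work surface. World frame = base frame: x ahead of the robot, y to its left, z up, the work surface at z = 0. Lengths are in m, angles in rad, forces in N, time in s.
With the tool pointing down it reaches from about 0.35 to 0.775 m from the base axis. Payload 3.1 kg.
Tool frame: the origin (TCP) lies midway between the tips of the shut fingers; the grasp point (between the pads) lies 19 mm behind it; z points along the fingers, y is the direction in which the jaws open and shut (so a half turn about z gives the same grasp; the last joint's range is limited). The gripper opens to 85 mm and grips with 20 to 120 N. Pads are 22 mm wide; open, the fingers measure 114 mm over their backs; the gripper's body (76 mm by 85 mm) begins 54 mm behind the grasp point. The pads swing forward as they close: fully open they stand 13 mm farther back than shut.
Start: joints at [-1.38, 0.311, 0.014, 1.512, -0.004, 1.319, -0.027], TCP at [0.127, 0.535, 0.231] pointing down, gripper open.
Joint ranges: [-2.7, 2.7], [-0.3, 1.91], [-1.27, 1.3], [0.12, 2.57], [-1.44, 4.58], [0.2, 2.03], [-3.05, 3.05]. Speed limits (rad/s): [2.79, 2.79, 3.14, 3.14, 3.14, 3.14, 3.14].

## Interface

Orientations are given as a unit quaternion [w, x, y, z].
In Python, from plant import get_obs, camera, arm gives the robot as it stands.
- The arm moves only by the shell command python3 -m pendant 'ROWS'. ROWS is JSON, a list of rows, each a list of 3 entries, a list of its own where there are three numbers: the shift along the tool's x, y, z in cm, then the turn about the tool's z in degrees, then the finger opening in cm, from 0 to 8.54. A call has 1 to 12 rows; each row shifts and turns the commanded pose from where the row before left it, along the tool's axes as they then stand; what a row does not reach is not made up. A row lasts 1/10 s, in which the tool goes at most 50 mm and 8.59 degrees, less where a joint would pass 70% of its speed; a pose out of reach is approached as far as the arm can. A call is refused whole if a number of a shift passes 5 or a number of a turn 8.59, either way. A call with a gripper value outside its range is refused whole. The fingers move at their own pace and stop on an object; the grip force is fixed at half the most. Time passes only in rows, so rows that do not move let the fingers close. It gives the time, the measured TCP pose, the force and the opening at its end, in the units of the state.
- get_obs(): the state, without advancing time (a new reading comes with each control period).
- camera(name): name is "scene" or "top"; returns a dict with "frame" (400x640x3 uint8, red, green, blue), "range_z" (400x640 float32, m along the optical axis (not along the pixel's ray), 0 where there is no reading), "fx", "fy", "cx", "cy" (pixels), "origin" and "orientation" of the camera in the world. Camera axes: x right, y down, z forward; pixel columns grow to the right and rows downward; lengths in m; the calibration is good to about 2 mm. A picture is of the moment at which its call begins.
- arm.job_done(): hands the job in, once; it reports no verdict.
The state is a dict: "clock": time; "joint_pos": joint angles; "dq": joint speeds; "effort": joint torques, N m; "position": TCP position; "ee_rot": TCP orientation; "ft_force": force on the tool from outside, world axes, zero at the start; "ft_torque": the same for the moment, N m; "finger_gap": finger opening in m.
Only numpy, scipy, OpenCV 4.12 (cv2) and the standard library are available. Lean on these libraries where they do the work, as an engineer would, in place of code of your own. Each camera call takes 0.05 s, during which the arm holds its last target.

## Task

Slide the gauge blade along the creaser's bed into the gap under its shoe, then turn the wing screw until the blade just drags: it still slides when you draw it by its handle, but against a light, definite pull of about 7 N. Prove it with such a short test draw, then leave the blade in the gap under the shoe with that drag on it and let go; never screw the shoe down hard on it, and leave the other things on the bench where they are.

Things in the scene. Friction and masses are not known exactly. Their poses are not given: they have to be found in the camera images.
- gap (a point): Point on the top face of the creaser's bed, straight under the shoe's centre. The creaser is a grey fixture bolted to the bench; its bed is 200 mm long (local x from -150 to +50 mm), 100 mm wide, 30 mm high. x runs along the bed from the robot's side in under the shoe (the way the blade goes in), y across, z up
- creaser: The fixed creaser; origin 30 mm below point gap, same axes. A beam (36 mm along x, 100 mm across) bridges the bed, underside 70 mm and top 90 mm above the bench, on two posts 72 mm apart inside
- shoe: Dark steel spring shoe under the beam, 44 mm wide, 18 mm along x, slanted lead-in on the robot's side. The clear height under it, 5.8 to 13 mm at first, differs from creaser to creaser: feel it. Right is a press of 3.5 to 9 N on the blade; over 25 N is overtightened. Rubbing coefficient is 0.6 (within 10 %) above and below: a level draw takes 1.2 x the press, right at 4 to 11 N
- screw_grip (a point): Wing screw on top of the beam, above the shoe: an upright flat steel wing 44 mm long, 12 mm thick, its top 12 mm above this point and its foot 24 mm below; the beam's top is 32 mm below. The point is on the turning axis at the height to grip and stays at that height. x runs along the wing (grip across y), z up; x points along the bed's x when joint screw is 0
- screw (a joint): Angle of the wing screw, 0 to 3.2 rad; grows as it is turned clockwise seen from above; each rad lowers the shoe 4 mm. Starts at 0 to 0.3, stays where left (friction 0.2 N m). The shoe meets a gauge blade lying in the gap somewhere between 0.75 and 2.25 rad, then presses about 20 N more per rad
- gauge_handle (a point): Centre of the gauge's handle, 17 mm above its underside. The gauge is a loose flat steel blade 160 x 24 x 4 mm with an upright aluminium bar on it as handle (40 mm long, 12 mm thick, top 34 mm above the underside), 0.12 kg. It lies flat beside the creaser, on either side. x points along the blade to its free tip, 130 mm ahead; y across the handle (grip across y), z up
- gauge_tip (a point): Free end of the gauge's blade, mid-width, 2 mm above its underside. Finally, and in the test draw, it stands 8 to 35 mm past point gap along the bed (through and beyond the shoe); about 22 mm is best
- gauge: The gauge as a whole; origin on the blade's underside below the middle of the handle, axes as at point gauge_handle. In a test draw, lifting the handle by L newtons lessens the drag by 0.6 L and bearing down adds as much; allow for it. Pushing the blade in under the shoe's press drags more than drawing it out
- screwdriver: A screwdriver 170 mm long lying on the other side of the creaser; a bystander
- tape_roll: A cardboard tape core, 96 mm across and 48 mm tall, behind the creaser; a bystander
- soap_carton: A pale small carton, 70 x 110 x 35 mm, behind the creaser; a bystander
- plaster_carton: A small blue carton, 90 x 60 x 45 mm, on the right; a bystander
- stapler: A black stapler 150 mm long on the left; a bystander

How it is judged:
On the way, in this order (a step that is already met when the one before it is completed fails the run):
1. the gauge's blade lies on the bed and reaches right through under the shoe (x of gauge_tip in the frame of gap between 0.008 and 0.035 m and y of gauge_tip in the frame of gap between -0.02 and 0.02 m and z of gauge_tip in the frame of gap below 0.006 m), for 0.2 s.
2. held by the fingers, the blade is drawn a little while the shoe presses on it with 3 to 9 N (up to 11 N with rubbing) (contact force between gauge and shoe between 3 and 11 N and contact force between the fingers and gauge above 1 N and linear speed of gauge above 0.002 m/s and x of gauge_tip in the frame of gap above 0.005 m), for 0.1 s.
At the end, for the whole second after the job is handed in: The blade lies flat on the bed in the gap (within 0.06 rad, its tip 8 to 35 mm past the shoe's centre and within 20 mm of the bed's centre line), at rest and released, and the shoe presses on it with about 3 to 9 N (contact force, rubbing included, 3 to 10 N) (all of step 1 and contact force between gauge and shoe between 3 and 10 N and angle between gauge's own z axis and vertical below 0.06 rad and linear speed of gauge below 0.01 m/s); the robot touches nothing.
It fails at once if the shoe is overtightened on the blade (over 25 N) (contact force between gauge and shoe above 29 N).
It fails at once if a bystander is moved by more than 30 mm (distance of any of screwdriver, tape_roll, soap_carton, plaster_carton, stapler from where it was at the start of the episode above 0.03 m).
It also fails if it takes over 72 s, if anything falls off the work surface, if the arm or the gripper's body presses on something with over 40 N, if the wrist force passes 120 N, or if a joint passes its speed limit or range.

## Working session

There is one attempt and no reset: what is moved stays moved. The work goes in short steps, Python scripts to look and compute and a shell command to move; the robot and the scene stay as the last step left them, time stands still between calls to the robot, and variables do not carry over. Pictures are saved under pics/ and viewed, and the job is handed in when it is done.

```bash
ls; mkdir -p pics
python3 - <<'E'
from plant import get_obs,camera
import cv2
o=get_obs();print(o)
for n in("scene","top"):
    c=camera(n);cv2.imwrite(f"pics/{n}0.png",c["frame"][:,:,::-1]);print(n,c["fx"],c["cx"],c["cy"],c["origin"],c["orientation"])
E
```

```text
pics
{'clock': 0.0, 'joint_pos': array([-1.37966659,  0.31171606,  0.0139726 ,  1.51308457, -0.00440506,
        1.31916275, -0.02721275]), 'dq': array([ 0.00057441, -0.00083332,  0.0016931 , -0.00121949, -0.00249633,
        0.00064367, -0.00178834]), 'effort': array([-3.73488301e-04, -3.79902256e+01,  1.45940571e-01, -2.30592138e+01,
        1.23185845e-02,  1.34882520e-02, -1.24241370e-05]), 'position': array([0.12671106, 0.53445513, 0.23021517]), 'ee_rot': array([-9.35115549e-05,  1.16111732e-01,  9.93235469e-01, -1.16622669e-03]), 'ft_force': array([0.03179662, 0.35972212, 0.30150222]), 'ft_torque': array([-0.01859462, -0.00880853,  0.01421893]), 'finger_gap': 0.08561741879507219}
scene 456.5395130260623 328.0370540200475 203.8231896248435 [1.13645133 0.50654478 1.07089573] [-0.12373738  0.37880987  0.86885366 -0.29374387]
top 379.5950978833738 321.04903072992425 201.05382930493997 [ 0.50796691 -0.00122685  1.20972376] [-0.03919732  0.71193628 -0.70078164  0.02270256]
```

View pics/scene0.png

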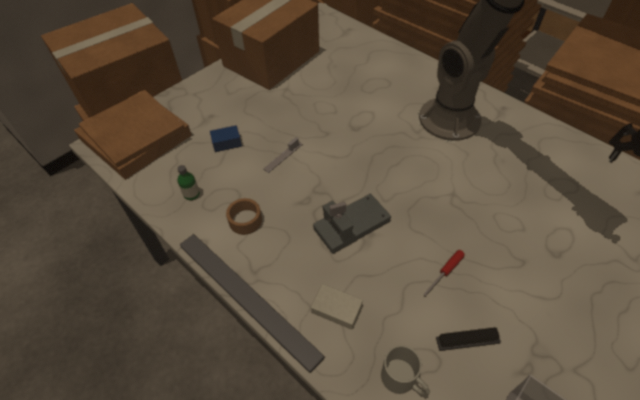

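View pics/top0.png

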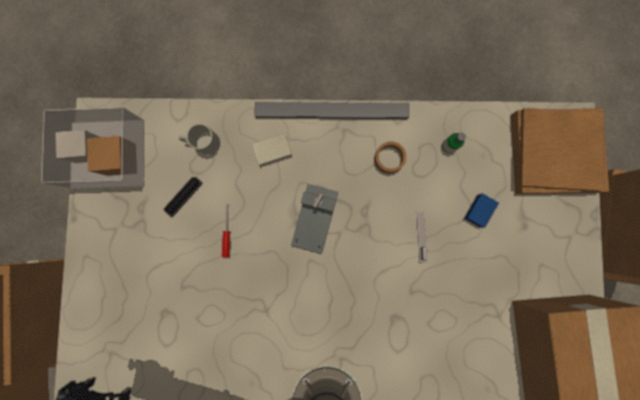

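```bash
cat > h.py <<'E'
import numpy as np,cv2
from plant import get_obs,camera
from scipy.spatial.transform import Rotation as R
def Rm(q): return R.from_quat([q[1],q[2],q[3],q[0]]).as_matrix()
def ray(c,u,v,z):
    d=Rm(c["orientation"])@np.array([(u-c["cx"])/c["fx"],(v-c["cy"])/c["fy"],1]);o=np.array(c["origin"])
    return o+d*(z-o[2])/d[2]
def pts(c):
    v,u=np.mgrid[:400,:640];Z=c["range_z"]
    P=np.stack([(u-c["cx"])/c["fx"]*Z,(v-c["cy"])/c["fy"]*Z,Z],-1)
    return P@Rm(c["orientation"]).T+np.array(c["origin"])
def proj(c,p):
    q=Rm(c["orientation"]).T@(np.array(p)-np.array(c["origin"]));return q[0]/q[2]*c["fx"]+c["cx"],q[1]/q[2]*c["fy"]+c["cy"]
def crop(c,u0,u1,v0,v1,k,fn): cv2.imwrite(fn,cv2.resize(c["frame"][v0:v1,u0:u1,::-1],None,fx=k,fy=k,interpolation=cv2.INTER_NEAREST))
E
python3 - <<'E'
from h import *
c=camera("top");crop(c,280,440,170,270,5,"pics/t1.png");P=pts(c)
s=camera("scene");crop(s,250,400,130,260,5,"pics/s1.png")
m=(P[...,2]>.02)&(P[...,2]<.15)
sub=np.zeros_like(m);sub[175:260,285:345]=1
print(np.round(P[180:260:4,315:316],3)[:,0])
b=m&sub
q=P[b&(abs(P[...,2]-.03)<.006)];print(len(q),cv2.minAreaRect(q[:,:2].astype(np.float32)*1000), np.median(q[:,2]))
q=P[b&(abs(P[...,2]-.09)<.006)];print(len(q),cv2.minAreaRect(q[:,:2].astype(np.float32)*1000),np.median(q[:,2]))
q=P[b&(P[...,2]>.108)];print(len(q),q)
g=np.zeros_like(m);g[205:268,410:432]=1
q=P[g&(P[...,2]>.02)];print(len(q),np.median(q,0),cv2.minAreaRect(q[:,:2].astype(np.float32)*1000))
q=P[g&(P[...,2]>.003)];print(len(q),np.median(q,0),cv2.minAreaRect(q[:,:2].astype(np.float32)*1000))
E
```

```text
[[ 0.681  0.048  0.002]
 [ 0.669  0.048 -0.003]
 [ 0.652  0.047  0.03 ]
 [ 0.639  0.047  0.032]
 [ 0.621  0.044  0.088]
 [ 0.609  0.044  0.093]
 [ 0.594  0.042  0.133]
 [ 0.59   0.046  0.027]
 [ 0.577  0.045  0.031]
 [ 0.564  0.045  0.03 ]
 [ 0.552  0.045  0.028]
 [ 0.54   0.045  0.03 ]
 [ 0.527  0.045  0.027]
 [ 0.515  0.044  0.031]
 [ 0.502  0.044  0.031]
 [ 0.49   0.044  0.034]
 [ 0.478  0.044  0.03 ]
 [ 0.466  0.043  0.03 ]
 [ 0.453  0.043  0.027]
 [ 0.44   0.044  0.003]]
1620 ((556.1781005859375, 45.874900817871094), (99.72632598876953, 199.87307739257812), 75.89505767822266) 0.029906878181603425
337 ((604.6243896484375, 33.83488464355469), (99.59403991699219, 35.800262451171875), 76.0142822265625) 0.08984839246627763
74 [[0.62548795 0.0281324  0.13161322]
 [0.62233962 0.03087515 0.13381971]
 [0.62250021 0.02805407 0.13269498]
 [0.62236961 0.02516019 0.13430829]
 [0.62208667 0.02224389 0.13735191]
 [0.61968116 0.03088525 0.13182059]
 [0.61983103 0.0280574  0.13077268]
 [0.61989651 0.0252044  0.13053911]
 [0.61966614 0.02228821 0.13315713]
 [0.62028511 0.01954334 0.12759018]
 [0.
[... 1888 characters left out ...]
035 0.13387032]
 [0.59217799 0.03372926 0.11655084]
 [0.58789845 0.0474235  0.13224698]
 [0.58764971 0.04440652 0.13617767]
 [0.58777733 0.04161286 0.13503623]
 [0.58792881 0.03882541 0.13357479]
 [0.58822442 0.03609754 0.13017617]
 [0.58602405 0.04507704 0.11915147]
 [0.58525349 0.04174084 0.1305214 ]
 [0.58505051 0.03876    0.13395746]
 [0.58649681 0.03659207 0.11438539]
 [0.58367989 0.03950393 0.11254033]]
69 [ 0.45638569 -0.29212081  0.03371244] ((489.97637939453125, -154.4750213623047), (306.1002197265625, 39.207759857177734), 76.0052490234375)
395 [ 0.49872655 -0.28835882  0.00505324] ((509.5330810546875, -160.57284545898438), (318.63275146484375, 194.1901092529297), 89.32379150390625)
```

View pics/t1.png

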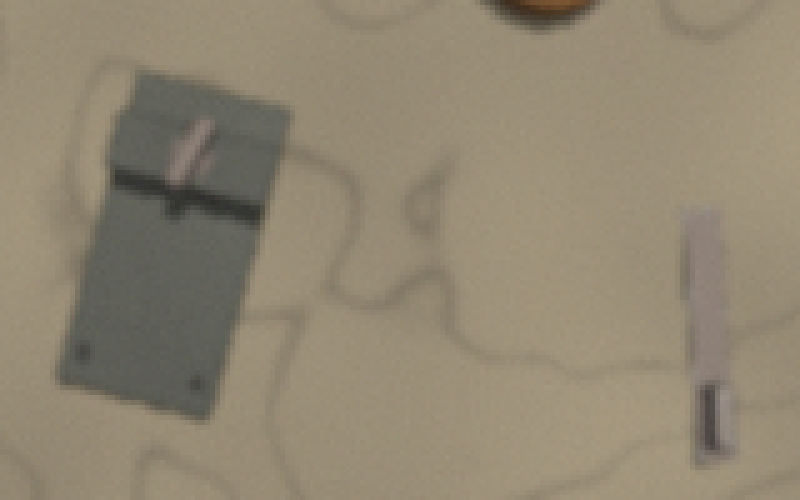

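View pics/s1.png

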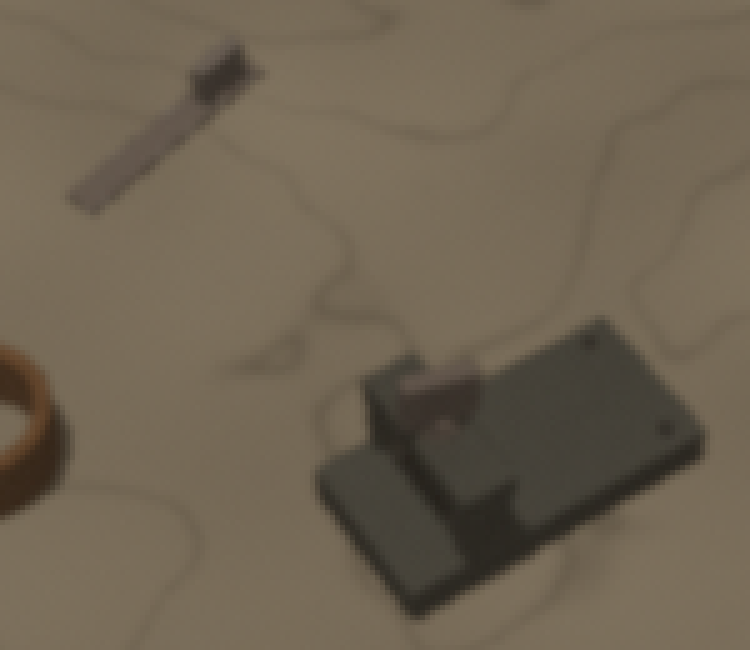

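Run:
```python
from h import *
def fit(q): 
    r=cv2.minAreaRect(q[:,:2].astype(np.float32)*1000)
    w=q[:,:2]-q[:,:2].mean(0);d=np.linalg.svd(w,full_matrices=0)[2][0]
    return len(q),np.round(q.mean(0),4),np.round(np.median(q[:,2]),4),r,np.degrees(np.arctan2(d[1],d[0]))
for n in("top","scene"):
    c=camera(n);P=pts(c)
    reg=(c["range_z"]>0)&(P[...,0]>.36)&(P[...,0]<.64)&(P[...,1]<-.23)&(P[...,1]>-.36)
    f=c["frame"].astype(int)
    print(n)
    for lab,m in(("handle",reg&(P[...,2]>.026)&(P[...,2]<.05)),):
        print(lab,fit(P[m]))
    # blade by colour: low saturation
    hsv=cv2.cvtColor(c["frame"],cv2.COLOR_RGB2HSV)
    lab=cv2.cvtColor(c["frame"],cv2.COLOR_RGB2LAB).astype(int)
    bm=reg&(lab[...,2]<133)
    u8=bm.astype(np.uint8);k,L,st,ce=cv2.connectedComponentsWithStats(u8)
    i=1+st[1:,4].argmax();vv,uu=np.nonzero(L==i);Q=np.array([ray(c,u,v,.004) for u,v in zip(uu,vv)])
    print("blade",st[i],fit(Q),cv2.boxPoints(fit(Q)[3]).round(1).tolist())
    # wing
    w=(c["range_z"]>0)&(np.hypot(P[...,0]-.605,P[...,1]-.034)<.04)&(P[...,2]>.127)&(P[...,2]<.142)
    print("wing",fit(P[w]))
    for lo,hi,nm in((.026,.034,"bed"),(.086,.094,"beam")):
        w=(c["range_z"]>0)&(np.hypot(P[...,0]-.56,P[...,1]-.045)<.13)&(P[...,2]>lo)&(P[...,2]<hi);print(nm,fit(P[w]))
```

```text
top
handle (59, array([ 0.4555, -0.293 ,  0.0331]), np.float64(0.0332), ((454.91741943359375, -293.5114440917969), (39.63900375366211, 12.580171585083008), 1.39620840549469), np.float64(-176.0477067201936))
blade [420 247   4  14  31] (31, array([ 0.4546, -0.2893,  0.004 ]), np.float64(0.004), ((453.3998718261719, -289.65277099609375), (9.353443145751953, 40.630088806152344), 89.62122344970703), np.float64(175.7708960504001)) [[433.1000061035156, -294.20001220703125], [473.70001220703125, -294.5], [473.70001220703125, -285.1000061035156], [433.1000061035156, -284.79998779296875]]
wing (65, array([0.6046, 0.0338, 0.1333]), np.float64(0.1334), ((604.6517944335938, 33.92571258544922), (11.802034378051758, 42.24342727661133), 62.436439514160156), np.float64(151.99099548703236))
bed (1510, array([0.5426, 0.0492, 0.03  ]), np.float64(0.03), ((556.2872924804688, 45.84447479248047), (99.74390411376953, 199.6499481201172), 75.89945220947266), np.float64(166.0620981692457))
beam (310, array([0.6041, 0.0327, 0.0898]), np.float64(0.0897), ((604.6782836914062, 33.82080078125), (99.53643035888672, 35.7172737121582), 76.23839569091797), np.float64(-104.2599367327599))
scene
handle (49, array([ 0.4585, -0.2895,  0.0325]), np.float64(0.0333), ((455.5955505371094, -289.9714050292969), (41.4498291015625, 13.950173377990723), 4.103371620178223), np.float64(2.4808323095109976))Traceback (most recent call last):
  File "<stdin>", line 18, in <module>
ValueError: attempt to get argmax of an empty sequence
```

Run:
```python
from h import *
c=camera("top")
for p in((700,210),(714,463),(684,210),(720,210),(696,463),(732,460)):
    print(ray(c,280+p[0]/5-.5,170+p[1]/5-.5,.004))
s=camera("scene")
for p in((70,200),(97,214),(84,206),(225,42),(190,85)):
    print(ray(s,250+p[0]/5-.5,130+p[1]/5-.5,.004))
```

```text
[ 0.58505822 -0.28419627  0.004     ]
[ 0.42674329 -0.29197784  0.004     ]
[ 0.58490299 -0.27413003  0.004     ]
[ 0.58525219 -0.2967737   0.004     ]
[ 0.42653726 -0.28078678  0.004     ]
[ 0.42880638 -0.3031777   0.004     ]
[ 0.58883192 -0.29066169  0.004     ]
[ 0.58524931 -0.26972919  0.004     ]
[ 0.58626788 -0.28055298  0.004     ]
[ 0.42621328 -0.31871075  0.004     ]
[ 0.46915872 -0.30732436  0.004     ]
```

```bash
cat >> h.py <<'E'
def tool():
    o=get_obs();M=Rm(o["ee_rot"]);y=M[:,1];return o,M,np.degrees(np.arctan2(y[1],y[0]))
def go(p,yaw=None):
    """turn (deg) needed now, and shift in cm in tool axes after that turn"""
    o,M,th=tool(); t=0 if yaw is None else (th-yaw+180)%360-180
    a=np.radians(th if yaw is None else yaw)
    d=(np.array(p)-o["position"])*100
    print("t%.2f pos"%o["clock"],o["position"].round(4),"yaw %.2f"%th,"tilt %.2f"%np.degrees(np.arccos(-M[2,2])),"| turn %.2f shift x %.2f y %.2f z %.2f"%(t,-np.sin(a)*d[0]+np.cos(a)*d[1],np.cos(a)*d[0]+np.sin(a)*d[1],-d[2]),"F",o["ft_force"].round(2),"gap %.4f"%o["finger_gap"])
E
python3 -m pendant '[[[0,0,0],-8.2,8.54],[[0,0,0],-8.2,8.54]]'
python3 -c "
from h import *
go([.45,.15,.2],93)"
```

```text
clock: 0.6
position: [0.1268, 0.5352, 0.2313]
ee_rot: [0.0, -0.03, 1.0, -0.0]
ft_force: [0.1, -0.1, -0.0]
finger_gap: 0.0855
t0.60 pos [0.1268 0.5352 0.2313] yaw 93.40 tilt 0.01 | turn 0.40 shift x -30.26 y -40.16 z 3.13 F [ 0.1  -0.14 -0.02] gap 0.0855
```

```bash
python3 -m pendant '[[[-3,-3.9,0.3],0,8.54],[[-3,-3.9,0.3],0,8.54],[[-3,-3.9,0.3],0,8.54],[[-3,-3.9,0.3],0,8.54],[[-3,-3.9,0.3],0,8.54],[[-3,-3.9,0.3],0,8.54],[[-3,-3.9,0.3],0,8.54],[[-3,-3.9,0.3],0,8.54],[[-3,-3.9,0.3],0,8.54],[[-3,-3.9,0.3],0,8.54]]'
python3 -c "
from h import *
go([.4555,-.2915,.12],93)"
```

```text
clock: 1.6
position: [0.4484, 0.1603, 0.2016]
ee_rot: [0.001, -0.027, 1.0, 0.0]
ft_force: [1.6, 1.4, 0.5]
finger_gap: 0.0857
t1.60 pos [0.4484 0.1603 0.2016] yaw 93.09 tilt 0.08 | turn 0.09 shift x 1.66 y -45.16 z 8.16 F [1.61 1.4  0.52] gap 0.0857
```

```bash
python3 -m pendant '[[[0.2,-4.9,0.6],0,8.54],[[0.2,-4.9,0.6],0,8.54],[[0.2,-4.9,0.6],0,8.54],[[0.2,-4.9,0.6],0,8.54],[[0.2,-4.9,0.6],0,8.54],[[0.2,-4.9,0.6],0,8.54],[[0.2,-4.9,0.6],0,8.54],[[0.2,-4.9,0.6],0,8.54],[[0.1,-4,0.6],0,8.54],[[0,0,0],0,8.54],[[0,0,0],0,8.54]]'
python3 -c "
from h import *
go([.4555,-.2915,.007],93)"
```

```text
clock: 2.7
position: [0.4528, -0.2714, 0.147]
ee_rot: [-0.0, -0.025, 1.0, 0.0]
ft_force: [0.5, 0.2, 0.5]
finger_gap: 0.0851
t2.70 pos [ 0.4528 -0.2714  0.147 ] yaw 92.90 tilt 0.05 | turn -0.10 shift x -0.16 y -2.02 z 14.00 F [0.5  0.16 0.52] gap 0.0851
```

```bash
python3 -m pendant '[[[-0.1,-1,4],0,8.54],[[-0.1,-1,4],0,8.54],[[0,0,3],0,8.54],[[0,0,2],0,8.54],[[0,0,0.7],0,8.54],[[0,0,0],0,8.54]]'
python3 -c "
from h import *
go([.4555,-.2915,.007],93)
c=camera('top');crop(c,380,460,200,280,7,'pics/t2.png')"
```

```text
clock: 3.3
position: [0.4568, -0.2882, 0.0097]
ee_rot: [-0.001, -0.028, 1.0, 0.001]
ft_force: [-0.8, -0.1, 0.1]
finger_gap: 0.0857
t3.30 pos [ 0.4568 -0.2882  0.0097] yaw 93.21 tilt 0.13 | turn 0.21 shift x 0.14 y -0.32 z 0.27 F [-0.83 -0.09  0.13] gap 0.0857
```

View pics/t2.png

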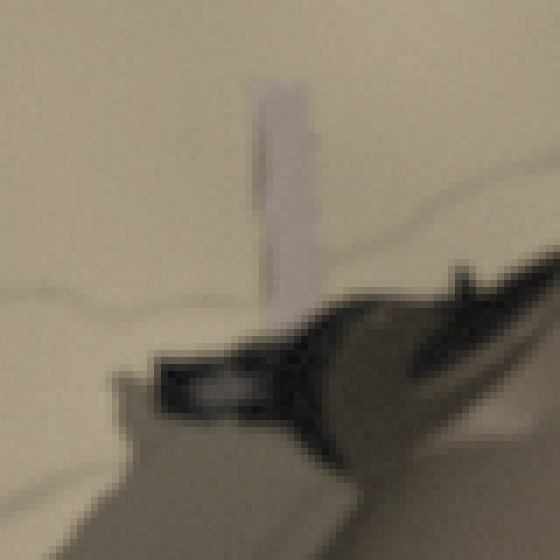

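```bash
python3 -m pendant '[[[0.1,-0.3,0.2],0,8.54],[[0,0,0],0,5],[[0,0,0],0,1],[[0,0,0],0,0.5],[[0,0,0],0,0.5],[[0,0,0],0,0.5]]'
python3 -c "
from h import *
go([.4555,-.2915,.007],93)"
```

```text
clock: 3.95
position: [0.4557, -0.2934, 0.0084]
ee_rot: [0.0, -0.027, 1.0, 0.0]
ft_force: [0.9, 0.1, 0.5]
finger_gap: 0.0122
t3.95 pos [ 0.4557 -0.2934  0.0084] yaw 93.07 tilt 0.01 | turn 0.07 shift x 0.01 y 0.19 z 0.14 F [0.89 0.14 0.47] gap 0.0122
```

```bash
python3 -m pendant '[[[0,0,-4],0,0.5],[[0,0,-4],8.5,0.5],[[0,0,0],8.5,0.5],[[0,0,0],0,0.5]]'
python3 -c "
from h import *
d=np.array([.9707,-.2402,0]);g=np.array([.6046,.0338,.0])
go(g-.18*d+[0,0,.09],76.1)"
```

```text
clock: 4.35
position: [0.4561, -0.2936, 0.0892]
ee_rot: [0.001, 0.121, 0.993, -0.0]
ft_force: [0.0, 0.2, -2.2]
finger_gap: 0.0106
t4.35 pos [ 0.4561 -0.2936  0.0892] yaw 76.09 tilt 0.09 | turn -0.01 shift x 11.45 y 35.35 z -0.08 F [ 0.02  0.21 -2.24] gap 0.0106
```

```bash
python3 -m pendant '[[[1.5,4.5,0],0,0.5],[[1.5,4.5,0],0,0.5],[[1.5,4.5,0],0,0.5],[[1.5,4.5,0],0,0.5],[[1.5,4.5,0],0,0.5],[[1.4,4.5,0],0,0.5],[[1.4,4.5,0],0,0.5],[[1.1,3.8,0],0,0.5],[[0,0,0],0,0.5],[[0,0,0],0,0.5]]'
python3 -c "
from h import *
d=np.array([.9707,-.2402,0]);g=np.array([.6046,.0338,.0])
go(g-.17*d+[0,0,.05],76.1)
c=camera('top');crop(c,270,350,180,280,6,'pics/t3.png')
c=camera('scene');crop(c,280,400,140,260,5,'pics/s3.png')"
```

```text
clock: 5.35
position: [0.4286, 0.0775, 0.0872]
ee_rot: [-0.001, 0.118, 0.993, -0.001]
ft_force: [0.2, -0.5, -1.9]
finger_gap: 0.0109
t5.35 pos [0.4286 0.0775 0.0872] yaw 76.42 tilt 0.17 | turn 0.32 shift x -1.14 y -0.02 z 3.72 F [ 0.18 -0.52 -1.89] gap 0.0109
```

View pics/t3.png

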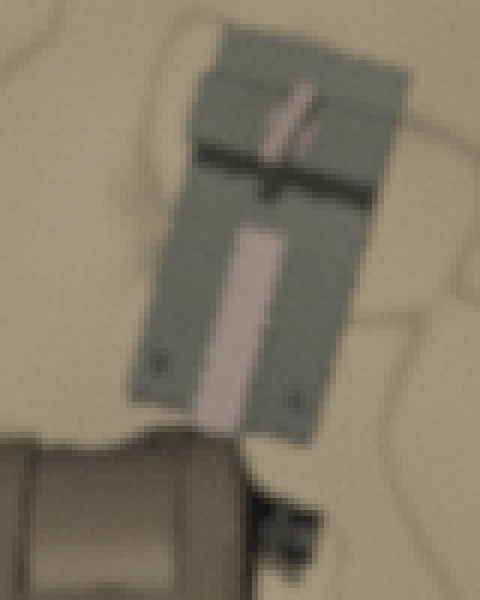

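View pics/s3.png

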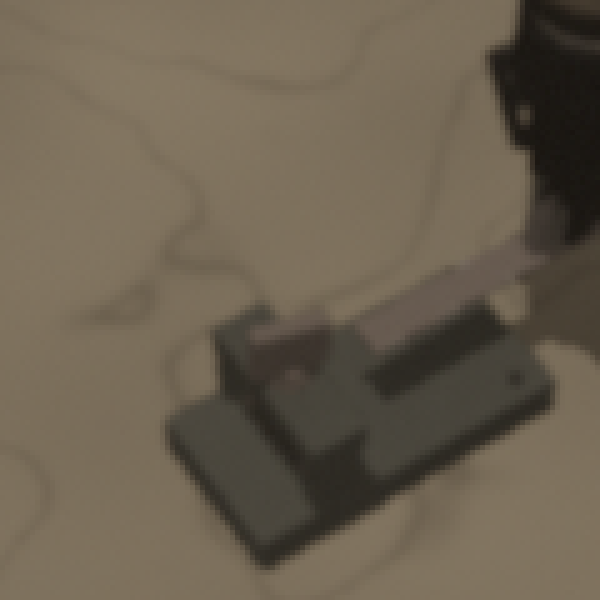

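```bash
cat >> h.py <<'E'
def loc(p): 
    a=np.radians(-13.95);q=np.array(p)-np.array([.6046,.0338,.03]);return np.array([np.cos(a)*q[0]+np.sin(a)*q[1],-np.sin(a)*q[0]+np.cos(a)*q[1],q[2]])
E
python3 - <<'E'
from h import *
c=camera("top");P=pts(c);L=np.apply_along_axis(loc,-1,P)
m=(c["range_z"]>0)&(L[...,2]>.02)&(L[...,2]<.08)&(abs(L[...,1])<.03)&(L[...,0]<-.025)&(L[...,0]>-.15)
q=L[m];print(len(q),q.min(0),q.max(0));q=q[q[:,2]<.06]
print(np.polyfit(q[:,0],q[:,2],1),np.median(q[:,2]),np.polyfit(q[:,0],q[:,1],1))
for a in np.arange(-.15,-.03,.02):
    s=q[(q[:,0]>a)&(q[:,0]<a+.02)];print(a,len(s),s.mean(0),s.min(0)[1],s.max(0)[1])
go([0,0,0])
E
```

```text
273 [-0.14966489 -0.01542524  0.04460138] [-0.05023742  0.00869457  0.05814719]
[0.00076108 0.05316691] 0.05315310073345472 [-0.00043893 -0.00336112]
-0.15 55 [-0.14012021 -0.00297647  0.05298217] -0.015185459474245062 0.008432690203004876
-0.13 56 [-0.12001715 -0.00353582  0.05344894] -0.015425243936925266 0.008214751133066522
-0.11000000000000001 55 [-0.10007311 -0.00360384  0.05282646] -0.01510341304041985 0.007989238454007942
-0.09000000000000002 55 [-0.0798867  -0.00348932  0.05299793] -0.015362319322008836 0.008425264757647426
-0.07000000000000003 52 [-0.06029801 -0.00295573  0.05319549] -0.015330317043829995 0.008694573989193032<stdin>:7: RuntimeWarning: Mean of empty slice.
  ret = um.true_divide(
Traceback (most recent call last):
ValueError: zero-size array to reduction operation minimum which has no identity
```

```bash
python3 -m pendant '[[[0,0.3,2.2],0,0.5],[[0,0,2.0],0,0.5],[[0,0,0.5],0,0.5],[[0,0,0],0,0.5],[[0,0,0],0,0.5]]'
python3 -c "
from h import *
go([0,0,.038])"
```

```text
clock: 6.0
position: [0.4314, 0.0788, 0.0419]
ee_rot: [0.001, 0.122, 0.993, 0.0]
ft_force: [0.1, 0.4, -1.6]
finger_gap: 0.0112
t6.00 pos [0.4314 0.0788 0.0419] yaw 75.99 tilt 0.06 | turn 0.00 shift x 39.95 y -18.09 z 0.39 F [ 0.06  0.38 -1.56] gap 0.0112
```

```bash
python3 -m pendant '[[[0,0,0.2],0,0.5],[[0,0,0],0,0.5],[[0,0,0],0,0.5]]'
python3 -m pendant '[[[0,0,0.1],0,0.5],[[0,0,0],0,0.5]]'
```

```text
clock: 6.3
position: [0.4311, 0.0797, 0.0397]
ee_rot: [0.0, 0.121, 0.993, 0.0]
ft_force: [-0.0, -0.3, -1.2]
finger_gap: 0.011
clock: 6.5
position: [0.431, 0.0797, 0.0385]
ee_rot: [0.0, 0.121, 0.993, 0.0]
ft_force: [-0.6, -0.3, -1.8]
finger_gap: 0.0109
```

```bash
python3 -m pendant '[[[0,0,0.1],0,0.5],[[0,0,0],0,0.5]]'
python3 -m pendant '[[[0,0,0.1],0,0.5],[[0,0,0],0,0.5]]'
```

```text
clock: 6.7
position: [0.4309, 0.0798, 0.0383]
ee_rot: [-0.0, 0.121, 0.993, 0.0]
ft_force: [-3.5, 0.1, 9.0]
finger_gap: 0.0111
clock: 6.9
position: [0.4309, 0.0799, 0.0381]
ee_rot: [-0.0, 0.121, 0.993, 0.001]
ft_force: [-7.4, 0.2, 17.2]
finger_gap: 0.0105
```

```bash
python3 -m pendant '[[[0,0,-0.2],0,0.5],[[-1,0,0],0,0.5],[[-1.5,0,0],0,0.5],[[0,0,0],0,0.5],[[0,0,0],0,0.5]]'
python3 -m pendant '[[[-1,0,0],0,0.5],[[-1,0,0],0,0.5],[[0,0,0],0,0.5],[[0,0,0],0,0.5]]'
```

```text
clock: 7.4
position: [0.4567, 0.0731, 0.0385]
ee_rot: [0.001, 0.122, 0.993, -0.0]
ft_force: [1.2, -0.7, 0.8]
finger_gap: 0.011
clock: 7.8
position: [0.4753, 0.0687, 0.0385]
ee_rot: [0.001, 0.121, 0.993, 0.0]
ft_force: [1.7, -0.8, 1.7]
finger_gap: 0.011
```

```bash
python3 -m pendant '[[[-1,0,0],0,0.5],[[-1,0,0],0,0.5],[[-0.6,0,0],0,0.5],[[0,0,0],0,0.5],[[0,0,0],0,0.5],[[0,0,0],0,0.5]]'
python3 - <<'E'
from h import *
c=camera("top");crop(c,270,350,180,280,6,'pics/t4.png')
s=camera("scene");crop(s,280,400,140,260,5,'pics/s4.png')
o=get_obs();print(loc(o["position"]),o["ft_force"])
E
```

```text
clock: 8.4
position: [0.4989, 0.063, 0.0385]
ee_rot: [-0.001, 0.121, 0.993, 0.0]
ft_force: [-1.4, 0.0, 5.7]
finger_gap: 0.011
[-0.10963062  0.00283157  0.00851825] [-1.36969915  0.70001777  4.92313883]
```

View pics/t4.png

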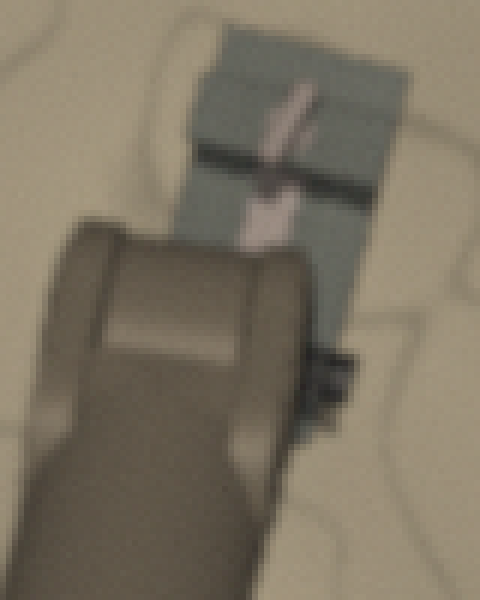

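View pics/s4.png

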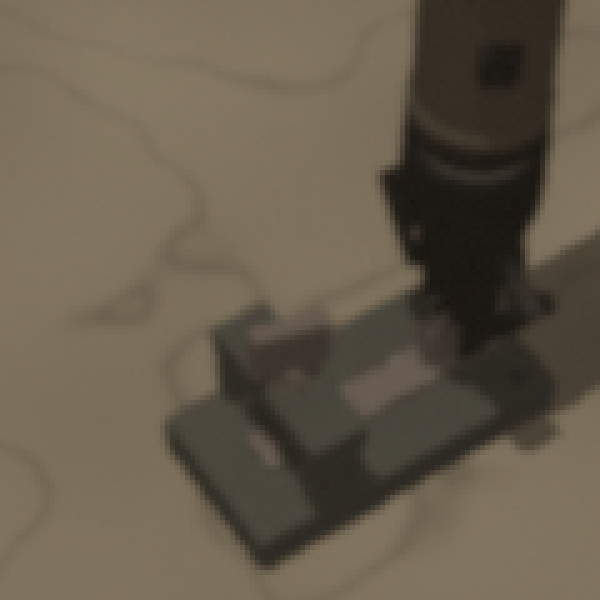

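```bash
python3 - <<'E'
from h import *
s=camera("scene")
for p in((268,461),(259,465),(277,456)):
    print(loc(ray(s,280+p[0]/5-.5,140+p[1]/5-.5,.034)))
E
python3 -m pendant '[[[0,0,-0.1],0,0.5],[[0,0,0],0,0.5],[[0,0,0],0,0.5]]'
```

```text
[0.02071212 0.01097749 0.004     ]
[0.02624179 0.01046797 0.004     ]
[0.01480672 0.01094207 0.004     ]
clock: 8.85
position: [0.4988, 0.0625, 0.0387]
ee_rot: [-0.001, 0.121, 0.993, -0.0]
ft_force: [-0.8, 0.3, -0.7]
finger_gap: 0.0106
```

Run:
```python
from h import *
s=camera("scene");crop(s,320,350,215,245,20,'pics/s5.png')
for p in((259,452),(246,437),(272,466)):
    print(loc(ray(s,280+p[0]/5-.5,140+p[1]/5-.5,.034)))
```

```text
[0.02157466 0.00335364 0.004     ]
[ 0.02210573 -0.00884846  0.004     ]
[0.02068964 0.01489529 0.004     ]
```

View pics/s5.png

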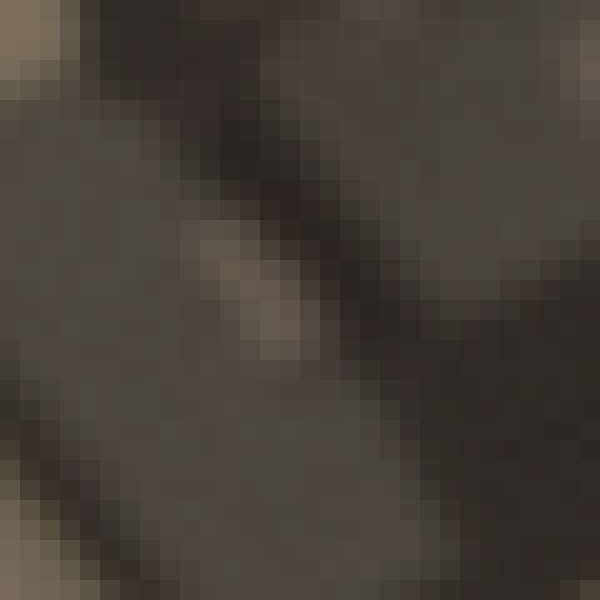

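```bash
python3 -m pendant '[[[0,0,-0.1],0,0.5],[[0,0,0],0,0.5]]'; python3 -m pendant '[[[0,0,-0.1],0,0.5],[[0,0,0],0,0.5]]'
```

```text
clock: 9.1
position: [0.4995, 0.0624, 0.0402]
ee_rot: [-0.0, 0.121, 0.993, -0.0]
ft_force: [-0.3, 0.5, -0.8]
finger_gap: 0.0109
clock: 9.3
position: [0.4997, 0.0624, 0.0414]
ee_rot: [0.0, 0.121, 0.993, -0.0]
ft_force: [0.4, -0.6, -2.3]
finger_gap: 0.0106
```

```bash
python3 -m pendant '[[[0,0,-0.1],0,0.5],[[0,0,0],0,0.5]]'; python3 -m pendant '[[[0,0,-0.1],0,0.5],[[0,0,0],0,0.5]]'
```

```text
clock: 9.5
position: [0.4996, 0.0624, 0.0422]
ee_rot: [-0.0, 0.121, 0.993, -0.0]
ft_force: [1.6, -0.1, -3.6]
finger_gap: 0.0108
clock: 9.7
position: [0.4995, 0.0624, 0.043]
ee_rot: [-0.0, 0.121, 0.993, -0.0]
ft_force: [2.4, -0.2, -5.6]
finger_gap: 0.0108
```

```bash
python3 -m pendant '[[[0,0,0.2],0,0.5],[[0,0,0.2],0,0.5],[[0,0,0],0,0.5],[[0,0,0],0,4],[[0,0,0],0,4],[[0,0,0],0,4]]'
python3 -m pendant '[[[0,0,-4],0,4],[[0,0,-4],0,4],[[0,0,-3.5],0,4],[[-1.5,0,-0.5],8,4],[[0,0,0],6,4]]'
python3 -c "
from h import *
go([.6046,.0338,.155],62)"
```

```text
clock: 10.3
position: [0.5001, 0.0625, 0.0397]
ee_rot: [0.001, 0.121, 0.993, 0.0]
ft_force: [-1.1, 0.2, 0.6]
finger_gap: 0.0397
clock: 10.8
position: [0.5174, 0.0584, 0.162]
ee_rot: [0.003, 0.244, 0.97, 0.001]
ft_force: [-0.1, -0.0, -0.6]
finger_gap: 0.0397
t10.80 pos [0.5174 0.0584 0.162 ] yaw 61.76 tilt 0.41 | turn -0.24 shift x -8.86 y 1.93 z 0.70 F [-0.12 -0.   -0.61] gap 0.0397
```

```bash
python3 -m pendant '[[[-3.5,1,0],0,4],[[-3.5,0.9,0],0,4],[[-1.6,0,0],0,4],[[0,0,0],0,4],[[0,0,0],0,4]]'
python3 -c "
from h import *
go([.6046,.0338,.103],62)
c=camera('scene');crop(c,280,400,140,260,5,'pics/s6.png')"
```

```text
clock: 11.3
position: [0.5986, 0.0352, 0.1591]
ee_rot: [-0.0, 0.242, 0.97, -0.0]
ft_force: [0.7, -0.1, -0.3]
finger_gap: 0.04
t11.30 pos [0.5986 0.0352 0.1591] yaw 62.03 tilt 0.06 | turn 0.03 shift x -0.59 y 0.16 z 5.61 F [ 0.67 -0.06 -0.27] gap 0.0400
```

View pics/s6.png

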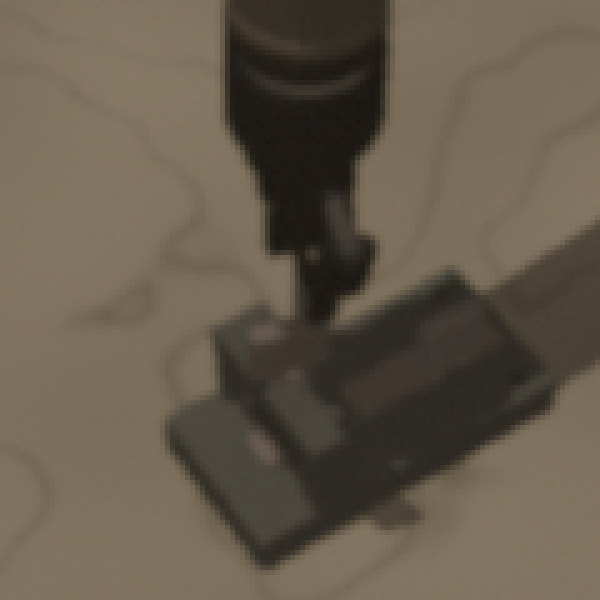

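```bash
python3 -m pendant '[[[-0.6,0.1,2],0,4],[[0,0,2.5],0,4],[[0,0,0.8],0,4],[[0,0,0],0,4],[[0,0,0],0,1],[[0,0,0],0,0.5],[[0,0,0],0,0.5],[[0,0,0],0,0.5]]'
python3 -c "
from h import *
go([.6046,.0338,.103],62);print(get_obs()['joint_pos'])"
```

```text
clock: 12.15
position: [0.6064, 0.0349, 0.108]
ee_rot: [0.002, 0.241, 0.971, 0.002]
ft_force: [1.1, 3.9, 4.3]
finger_gap: 0.0107
t12.15 pos [0.6064 0.0349 0.108 ] yaw 62.13 tilt 0.25 | turn 0.13 shift x 0.10 y -0.18 z 0.50 F [1.05 3.87 4.25] gap 0.0107
[-0.50129999  0.57426814  0.62425836  1.54353071 -0.36013714  1.13658312
  1.28292307]
```

```bash
python3 -m pendant '[[[0,0,0],6,0.5],[[0,0,0],6,0.5],[[0,0,0],6,0.5],[[0,0,0],0,0.5]]'
python3 -m pendant '[[[0,0,0],6,0.5],[[0,0,0],6,0.5],[[0,0,0],6,0.5],[[0,0,0],0,0.5]]'
python3 -c "
from h import *
go([.6046,.0338,.103],12);o=get_obs();print(o['joint_pos'][6],o['ft_torque'])"
```

```text
clock: 12.55
position: [0.6065, 0.0351, 0.108]
ee_rot: [0.001, 0.39, 0.921, 0.002]
ft_force: [0.2, 3.7, 5.6]
finger_gap: 0.0111
clock: 12.95
position: [0.6066, 0.0352, 0.108]
ee_rot: [0.001, 0.529, 0.848, 0.002]
ft_force: [1.6, 4.4, 5.7]
finger_gap: 0.0109
t12.95 pos [0.6066 0.0352 0.108 ] yaw 26.07 tilt 0.25 | turn 14.07 shift x -0.10 y -0.22 z 0.50 F [1.59 4.39 5.67] gap 0.0109
0.7283296527394512 [ 0.65519548 -0.09306516 -0.18527322]
```

```bash
python3 -m pendant '[[[0,0,0],7,0.5],[[0,0,0],7,0.5],[[0,0,0],0,0.5],[[0,0,0],0,0.5]]'
python3 -c "
from h import *
go([.6046,.0338,.103],12);o=get_obs();print(o['joint_pos'][6],o['ft_torque'])"
python3 -m pendant '[[[0,0,0],0,4],[[0,0,0],0,4],[[0,0,-2],0,4],[[0,0,-3],0,4],[[0,0,0],0,4]]'
python3 -c "
from h import *
d=np.array([.9707,-.2402,0]);g=np.array([.6046,.0338,.0])
go([.4995,.0625,.155],76.1)"
```

```text
clock: 13.35
position: [0.6067, 0.0353, 0.108]
ee_rot: [0.001, 0.628, 0.778, 0.002]
ft_force: [2.3, 4.1, 6.1]
finger_gap: 0.0107
t13.35 pos [0.6067 0.0353 0.108 ] yaw 12.15 tilt 0.28 | turn 0.15 shift x -0.10 y -0.23 z 0.50 F [2.28 4.06 6.1 ] gap 0.0107
0.5156608366151764 [ 0.7954656 -0.1635544 -0.1832284]
clock: 13.85
position: [0.607, 0.0313, 0.16]
ee_rot: [0.003, 0.629, 0.777, 0.001]
ft_force: [0.6, -1.2, 1.3]
finger_gap: 0.0396
t13.85 pos [0.607  0.0313 0.16  ] yaw 11.99 tilt 0.38 | turn -64.11 shift x 11.19 y 0.45 z 0.50 F [ 0.61 -1.18  1.33] gap 0.0396
```

```bash
python3 -m pendant '[[[0,0,-0.5],-8,4],[[0,0,0],-8,4],[[0,0,0],-8,4],[[0,0,0],-8,4],[[0,0,0],-8,4],[[0,0,0],-8,4],[[0,0,0],-8,4],[[0,0,0],-8,4],[[4,0,0],0,4],[[4,0,0],0,4],[[3,0.4,0],0,4],[[0,0,0],0,4]]'
python3 -m pendant '[[[0,0,0],0,4],[[0,0,0],0,4]]'
python3 -c "
from h import *
go([.4997,.0625,.0395],76.1)
c=camera('scene');crop(c,280,400,140,260,5,'pics/s7.png')
P=pts(c);w=(c['range_z']>0)&(np.hypot(P[...,0]-.605,P[...,1]-.034)<.04)&(P[...,2]>.125)&(P[...,2]<.142)
q=P[w][:,:2];print(len(q));d=np.linalg.svd(q-q.mean(0),full_matrices=0)[2][0];print(q.mean(0),np.degrees(np.arctan2(d[1],d[0])))"
```

```text
clock: 15.05
position: [0.4938, 0.0651, 0.1596]
ee_rot: [-0.004, 0.12, 0.993, 0.0]
ft_force: [0.5, -0.4, 0.4]
finger_gap: 0.0402
clock: 15.25
position: [0.4999, 0.0628, 0.1612]
ee_rot: [0.0, 0.122, 0.993, -0.001]
ft_force: [0.2, -1.2, 0.3]
finger_gap: 0.0401
t15.25 pos [0.4999 0.0628 0.1612] yaw 76.00 tilt 0.08 | turn -0.10 shift x 0.01 y -0.04 z 12.17 F [ 0.22 -1.17  0.27] gap 0.0401
87
[0.6077189  0.03772694] 100.89812653011151
```

View pics/s7.png

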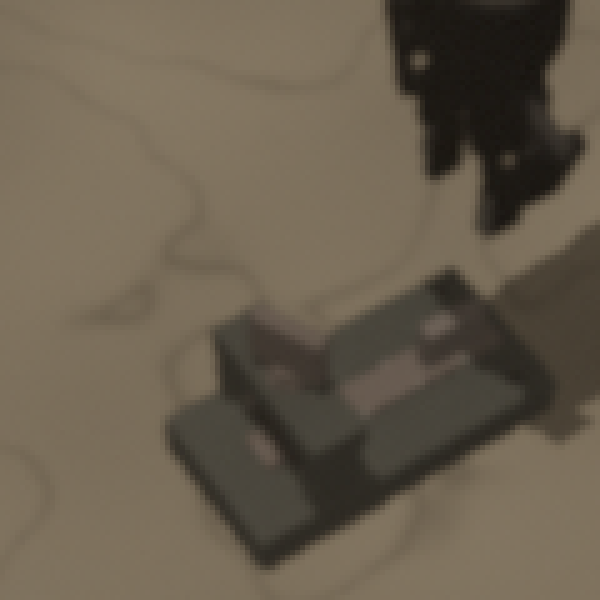

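```bash
python3 -m pendant '[[[0,0,4.5],0,4],[[0,0,4.5],0,4],[[0,0,2.3],0,4],[[0,0,0.6],0,4],[[0,0,0],0,4],[[0,0,0],0,4]]'
python3 -m pendant '[[[0,0,0],0,2],[[0,0,0],0,0.5],[[0,0,0],0,0.5],[[0,0,0],0,0.5],[[0,0,0],0,0.5]]'
```

```text
clock: 15.9
position: [0.501, 0.0634, 0.0436]
ee_rot: [0.002, 0.122, 0.993, 0.0]
ft_force: [-0.1, -0.1, -0.5]
finger_gap: 0.0406
clock: 16.4
position: [0.5003, 0.0636, 0.0439]
ee_rot: [0.001, 0.122, 0.993, 0.001]
ft_force: [-0.3, -1.0, 6.9]
finger_gap: 0.0106
```

```bash
python3 -m pendant '[[[0,0,-0.08],0,0.5],[[0,0,0],0,0.5],[[0,0,0],0,0.5]]'
python3 -c "
from h import *
go([.4997,.0625,.0395],76.1)"
```

```text
clock: 16.7
position: [0.5002, 0.0633, 0.0439]
ee_rot: [0.001, 0.122, 0.993, 0.0]
ft_force: [0.9, -1.6, 4.8]
finger_gap: 0.0105
t16.70 pos [0.5002 0.0633 0.0439] yaw 76.04 tilt 0.14 | turn -0.06 shift x 0.03 y -0.09 z 0.44 F [ 0.89 -1.55  4.84] gap 0.0105
```

```bash
python3 -m pendant '[[[0,0,-0.1],0,0.5],[[0,0,0],0,0.5],[[0,0,0],0,0.5]]'
python3 -m pendant '[[[0.1,0,0],0,0.5],[[0.1,0,0],0,0.5]]'
python3 -m pendant '[[[0.1,0,0],0,0.5]]'
python3 -m pendant '[[[0.1,0,0],0,0.5]]'
```

```text
clock: 17.0
position: [0.4996, 0.0636, 0.044]
ee_rot: [0.001, 0.121, 0.993, -0.0]
ft_force: [3.7, -1.5, -1.2]
finger_gap: 0.0109
clock: 17.2
position: [0.4974, 0.0644, 0.0441]
ee_rot: [0.0, 0.121, 0.993, 0.0]
ft_force: [3.9, -1.3, -1.7]
finger_gap: 0.0108
clock: 17.3
position: [0.4963, 0.0647, 0.0441]
ee_rot: [0.0, 0.121, 0.993, 0.0]
ft_force: [4.0, -1.5, -2.6]
finger_gap: 0.0106
clock: 17.4
position: [0.4953, 0.0651, 0.0441]
ee_rot: [0.0, 0.121, 0.993, 0.0]
ft_force: [4.3, -1.5, -2.0]
finger_gap: 0.0107
```

```bash
python3 -m pendant '[[[-0.1,0,0],0,0.5],[[-0.15,0,0.05],0,0.5],[[-0.15,0,0.05],0,0.5],[[-0.1,0,0],0,0.5],[[-0.05,0,0],0,0.5],[[0,0,0],0,0.5]]'
python3 -m pendant '[[[0,0,0],0,4],[[0,0,0],0,4],[[0,0,0],0,4],[[0,0,-3],0,4],[[0,0,-4.5],0,4],[[0,0,-4.5],0,4],[[0,0,0],0,4],[[0,0,0],0,4]]'
python3 - <<'E'
from h import *
s=camera("scene");crop(s,280,400,140,260,5,'pics/s8.png')
go([.6055,.033,.16],12)
E
```

```text
clock: 18.0
position: [0.495, 0.0651, 0.0438]
ee_rot: [-0.006, 0.121, 0.993, 0.001]
ft_force: [-10.4, 1.4, 18.6]
finger_gap: 0.0107
clock: 18.8
position: [0.501, 0.0637, 0.1639]
ee_rot: [0.001, 0.121, 0.993, 0.001]
ft_force: [-0.1, 0.5, -0.8]
finger_gap: 0.0399
t18.85 pos [0.4998 0.0636 0.1625] yaw 76.08 tilt 0.08 | turn 64.08 shift x -5.19 y 9.70 z 0.25 F [ 0.69  0.02 -0.24] gap 0.0400
```

View pics/s8.png

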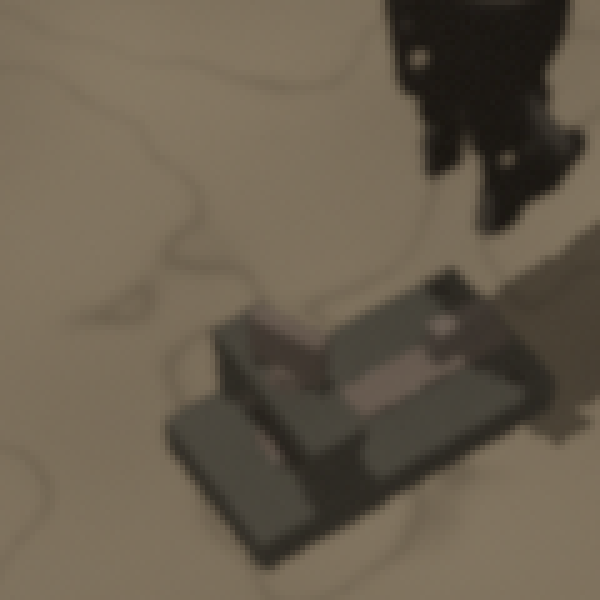

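```bash
python3 -m pendant '[[[0,0,0],8,4],[[0,0,0],8,4],[[0,0,0],8,4],[[0,0,0],8,4],[[0,0,0],8,4],[[0,0,0],8,4],[[0,0,0],8,4],[[0,0,0],8,4],[[-2,4,0],0,4],[[-2,4,0],0,4],[[-0.9,1.8,0],0,4],[[0,0,0],0,4]]'
python3 -m pendant '[[[0,0,0],0,4],[[0,0,0],0,4]]'
python3 -c "
from h import *
go([.6065,.036,.108],12)"
```

```text
clock: 20.05
position: [0.6072, 0.0341, 0.16]
ee_rot: [-0.0, 0.63, 0.777, -0.002]
ft_force: [-0.9, 0.7, 0.2]
finger_gap: 0.0404
clock: 20.25
position: [0.6048, 0.0366, 0.162]
ee_rot: [-0.002, 0.629, 0.778, -0.001]
ft_force: [0.4, 0.3, -0.4]
finger_gap: 0.0399
t20.25 pos [0.6048 0.0366 0.162 ] yaw 12.07 tilt 0.19 | turn 0.07 shift x -0.10 y 0.15 z 5.40 F [ 0.36  0.3  -0.35] gap 0.0399
```

```bash
python3 -m pendant '[[[0,0,2],0,4],[[0,0,2.5],0,4],[[0,0,0.8],0,4],[[0,0,0],0,4],[[0,0,0],0,1],[[0,0,0],0,0.5],[[0,0,0],0,0.5],[[0,0,0],0,0.5]]'
python3 -c "
from h import *
go([.6065,.036,.108],12);o=get_obs();print(o['ft_torque'])"
python3 -m pendant '[[[0,0,0],3,0.5],[[0,0,0],2.5,0.5],[[0,0,0],0,0.5],[[0,0,0],0,0.5]]'
python3 -c "
from h import *
go([.6065,.036,.108],12);o=get_obs();print(o['ft_torque'])"
```

```text
clock: 21.05
position: [0.6068, 0.0359, 0.1118]
ee_rot: [0.0, 0.629, 0.777, 0.001]
ft_force: [-3.2, -0.3, 6.2]
finger_gap: 0.011
t21.05 pos [0.6068 0.0359 0.1118] yaw 12.05 tilt 0.07 | turn 0.05 shift x 0.02 y -0.02 z 0.38 F [-3.23 -0.32  6.19] gap 0.0110
[-0.01810475  0.67283416 -0.04322234]
clock: 21.45
position: [0.6069, 0.0359, 0.1117]
ee_rot: [0.0, 0.665, 0.746, 0.001]
ft_force: [-2.9, 0.5, 6.0]
finger_gap: 0.011
t21.45 pos [0.6069 0.0359 0.1117] yaw 6.56 tilt 0.07 | turn -5.44 shift x 0.02 y -0.03 z 0.37 F [-2.95  0.45  5.97] gap 0.0110
[ 0.07606741  0.69021876 -0.00748631]
```

```bash
python3 -m pendant '[[[0,0,0],0,4],[[0,0,0],0,4],[[0,0,-2],0,4],[[0,0,-3],0,4],[[0,0,0],-8.5,4],[[0,0,0],-8.5,4],[[0,0,0],-8.5,4],[[0,0,0],-8.5,4],[[0,0,0],-8.5,4],[[0,0,0],-8.5,4],[[0,0,0],-8.5,4],[[0,0,0],-8.5,4]]'
python3 -m pendant '[[[0,0,0],-1.5,4],[[0,0,0],0,4],[[4,0,0],0,4],[[4,0,0],0,4],[[3.3,0,0],0,4],[[0,0,0],0,4],[[0,0,0],0,4]]'
python3 -c "
from h import *
go([.496,.0651,.0445],76.1)
c=camera('top');crop(c,270,350,180,280,6,'pics/t9.png')
P=pts(c);w=(c['range_z']>0)&(np.hypot(P[...,0]-.605,P[...,1]-.034)<.04)&(P[...,2]>.127)&(P[...,2]<.142)
q=P[w][:,:2];print(len(q));d=np.linalg.svd(q-q.mean(0),full_matrices=0)[2][0];print(q.mean(0),np.degrees(np.arctan2(d[1],d[0])))"
```

```text
clock: 22.65
position: [0.6068, 0.0359, 0.1599]
ee_rot: [0.0, 0.131, 0.991, -0.0]
ft_force: [-0.0, 0.4, 0.2]
finger_gap: 0.04
clock: 23.35
position: [0.4969, 0.0636, 0.1604]
ee_rot: [0.0, 0.122, 0.993, 0.0]
ft_force: [0.1, -0.1, 0.1]
finger_gap: 0.0402
t23.35 pos [0.4969 0.0636 0.1604] yaw 76.02 tilt 0.07 | turn -0.08 shift x 0.12 y 0.12 z 11.59 F [ 0.1  -0.05  0.06] gap 0.0402
63
[0.60482286 0.03317053] -83.55301083018018
```

View pics/t9.png

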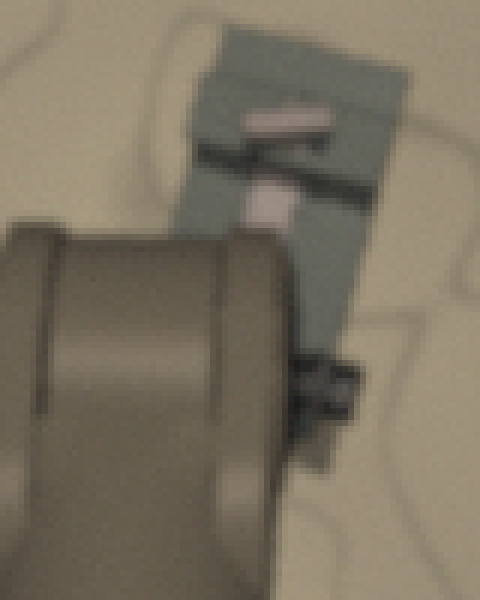

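```bash
python3 -m pendant '[[[0.1,0.1,4.5],0,4],[[0,0,4.5],0,4],[[0,0,2.0],0,4],[[0,0,0.5],0,4],[[0,0,0],0,4],[[0,0,0],0,2],[[0,0,0],0,0.5],[[0,0,0],0,0.5],[[0,0,0],0,0.5],[[0,0,0],0,0.5],[[0,0,-0.1],0,0.5],[[0,0,0],0,0.5]]'
python3 -c "
from h import *
go([.496,.0651,.0445],76.1)"
```

```text
clock: 24.6
position: [0.4979, 0.0642, 0.0469]
ee_rot: [0.002, 0.121, 0.993, 0.0]
ft_force: [3.1, -1.0, 0.6]
finger_gap: 0.0106
t24.60 pos [0.4979 0.0642 0.0469] yaw 76.05 tilt 0.23 | turn -0.05 shift x 0.21 y 0.04 z 0.24 F [ 3.07 -1.04  0.56] gap 0.0106
```

Fz is near zero, so I draw about 3 mm.

```bash
python3 -m pendant '[[[0.1,0,0],0,0.5],[[0.1,0,0],0,0.5]]'
python3 -m pendant '[[[0.1,0,0],0,0.5]]'
python3 -m pendant '[[[0.05,0,0],0,0.5]]'
python3 -c "
from h import *
go([.496,.0651,.0445],76.1)"
```

```text
clock: 24.8
position: [0.4972, 0.0643, 0.0469]
ee_rot: [0.003, 0.121, 0.993, 0.0]
ft_force: [6.0, -1.3, -1.5]
finger_gap: 0.0103
clock: 24.9
position: [0.4963, 0.0646, 0.0469]
ee_rot: [0.003, 0.121, 0.993, 0.0]
ft_force: [6.1, -1.8, -1.7]
finger_gap: 0.0106
clock: 25.0
position: [0.4958, 0.0648, 0.047]
ee_rot: [0.003, 0.121, 0.993, 0.0]
ft_force: [6.7, -1.5, -1.4]
finger_gap: 0.0105
t25.00 pos [0.4958 0.0648 0.047 ] yaw 76.05 tilt 0.38 | turn -0.05 shift x -0.01 y 0.04 z 0.25 F [ 6.66 -1.47 -1.38] gap 0.0105
```

```bash
python3 -m pendant '[[[0.1,0,0],0,0.5],[[-0.03,0,0],0,0.5]]'
python3 -m pendant '[[[0,0,0],0,4],[[0,0,0],0,4],[[0,0,0],0,4],[[0,0,-3],0,4],[[0,0,-4.5],0,4],[[0,0,-4.5],0,4],[[4,0,0],0,4],[[4,0,0],0,4],[[0,0,0],0,4],[[0,0,0],0,4]]'
python3 - <<'E'
from h import *
s=camera("scene");crop(s,280,400,140,260,5,'pics/s9.png');crop(s,320,350,215,245,20,'pics/s10.png')
c=camera("top");crop(c,270,350,180,280,6,'pics/t10.png')
go([.5,0,.1])
P=pts(c);L=np.apply_along_axis(loc,-1,P);m=(c["range_z"]>0)&(abs(L[...,1])<.03)&(L[...,0]<-.09)&(L[...,0]>-.15)&(L[...,2]>.027)&(L[...,2]<.045)
q=L[m];print(len(q),q.mean(0),q.min(0),q.max(0))
E
```

```text
clock: 25.2
position: [0.4948, 0.065, 0.0469]
ee_rot: [0.003, 0.121, 0.993, 0.0]
ft_force: [4.4, -0.5, -1.1]
finger_gap: 0.0108
clock: 26.2
position: [0.4132, 0.0852, 0.1659]
ee_rot: [-0.001, 0.12, 0.993, 0.0]
ft_force: [0.1, -0.1, -1.0]
finger_gap: 0.04
t26.30 pos [0.4152 0.0846 0.1663] yaw 76.05 tilt 0.05 | turn 0.00 shift x -10.27 y -6.16 z 6.63 F [-0.09  0.6   0.31] gap 0.0399
54 [-0.11767817  0.00199967  0.0336417 ] [-0.13703581 -0.00366965  0.02733906] [-0.09793002  0.00803035  0.03995689]
```

View pics/s9.png

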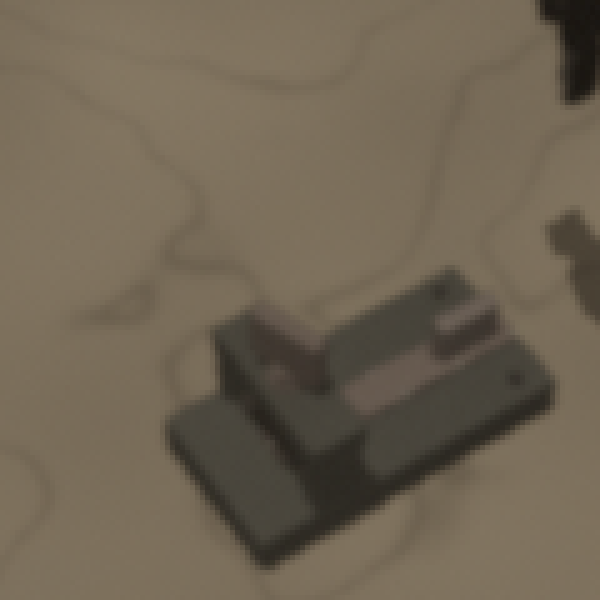

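View pics/s10.png

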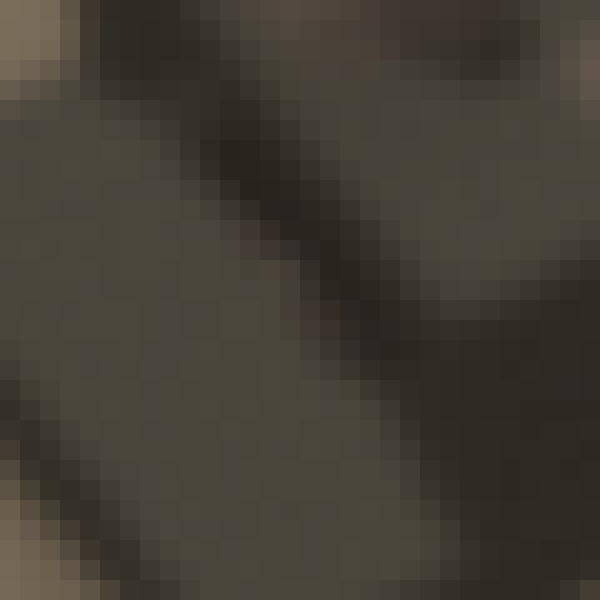

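View pics/t10.png

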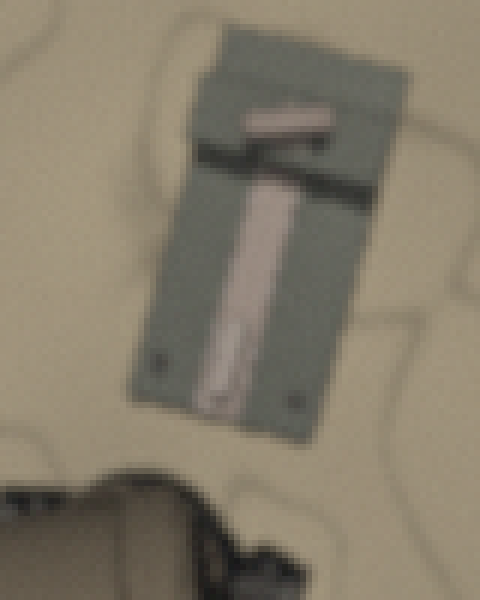

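Run:
```python
from h import *
s=camera("scene")
for p in((265,245),(322,320)): print(loc(ray(s,320+p[0]/20-.5,215+p[1]/20-.5,.034)))
c=camera("top")
for p in((220,415),(195,408),(243,420)): print("tail",loc(ray(c,270+p[0]/6-.5,180+p[1]/6-.5,.034)))
P=pts(c);L=np.apply_along_axis(loc,-1,P)
m=(c["range_z"]>0)&(abs(L[...,1]-.002)<.009)&(L[...,0]<-.03)&(L[...,0]>-.09);q=L[m];q=q[q[:,2]<.012]
print(len(q),np.polyfit(q[:,0],q[:,2],1),q[:,2].mean())
```

```text
[ 0.01254136 -0.00315856  0.004     ]
[0.01284806 0.01144444 0.004     ]
tail [-0.14609428  0.00147962  0.004     ]
tail [-0.1459663   0.01482389  0.004     ]
tail [-0.1455039 -0.0105945  0.004    ]
113 [0.0067411  0.00426603] 0.0038617773941382392
```

```bash
python3 -c "
from plant import arm
print(arm.job_done())"
```

```text
the job is handed in; nothing more can be done
None
```

I slid the blade in under the shoe, set the wing screw so it drags, proved it with a test draw, and let go. The job is handed in at about 26 s. It reported no verdict.

- **Screw setting:** I held the blade by its handle and lifted it against the shoe, which put the clearance above it at about 2.5 mm. I turned the screw 50° on that estimate. A first draw then pulled only about 4.5 N, so I turned it 5.5° more.
- **Test draw:** The second draw, about 3 mm, pulled 6.2–6.8 N with about 1.5 N of lift. That is roughly 7 N level, or a press of about 5.5–6 N.
- **Final checks:** The tip is 12–14 mm past the shoe's centre, agreeing across the handle, tail and tip measurements. The blade is 2–4 mm off the centre line, lies flat (slope about 0.007), and the gripper is clear of it.

- **Failed push:** The tip is inside the 8–35 mm band but short of the ideal 22 mm. After the first draw I tried to push the blade back in. It did not move because I was bearing down on the handle (about 19 N), so I left it there.
- **Not checked:** The shoe's press was worked out from the pull and never measured directly. I took no final picture of the bystanders, but nothing went near them.

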